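# Lock the freeze-dryer's shelf drive under its push-latched hatch

### The arm

A 7-joint arm with a two-finger parallel gripper is mounted at the origin on the work surface. World frame = base frame: x ahead of the robot, y to its left, z up, the work surface at z = 0. Lengths are in mm, angles in rad, forces in N, time in s.
With the tool pointing down it reaches from about 350 to 900 mm from the base axis. Payload 7.2 kg.
Tool frame: the origin (TCP) lies on the centre line of the jaws, within the pads' length; the fingertips stand 19 mm ahead of it and the grasp point (between the pads) is the TCP; x points along the fingers, y is the direction in which the jaws open and shut, and the axes are right-handed (so a half turn about x gives the same grasp; the last joint's range is limited). The gripper opens to 85 mm and grips with 20 to 120 N. Pads are 22 mm wide; open, the fingers measure 114 mm over their backs; the gripper's body (76 mm by 85 mm) begins 54 mm behind the grasp point. The pads swing forward as they close: fully open they stand 13 mm farther back than shut.
Start: joints at [1.083, 0.411, -0.013, 1.596, 0.006, 1.134, -0.082], TCP at [254.725, -570.739, 250.297] pointing down, gripper open.
Joint ranges: [-2.95, 2.95], [-0.29, 1.99], [-1.47, 1.44], [0.14, 2.54], [-1.03, 4.17], [0.13, 1.85], [-2.86, 2.86]. Speed limits (rad/s): [2.39, 2.39, 3.01, 3.01, 3.14, 3.14, 3.14].

### API

Orientations are given as a 3x3 rotation matrix whose columns are the frame's x, y, z axes.
In Python, from workcell import robot, effector, kin, get_image, calibration gives the robot as it stands. The module is installed in compiled form; this text tells all that it offers. Calls block until the motion is done:
- robot.reach(position, orientation): joint-space move of the TCP to a pose.
- robot.line_to(position, attitude=None, feed=150, contact_N=None): straight line of the TCP; attitude=None keeps the orientation; feed is the mean speed in mm/s. With contact_N (N) it stops when the force on the tool has changed by that much, and returns True; else False.
- robot.set_joints(angles): joint-space move.
- effector.set_gripper(opening, grip_force=None): opening from 0.0 (shut) to 1.0 (fully open); grip_force is the grip in N (None keeps the last); returns when the fingers have stopped.
- robot.dwell(seconds).
- kin.solve_ik(position, orientation): joint angles nearest the present ones, or None.
- robot.get_obs(): the state.
- get_image(name): name is "scene" or "side" or "wrist"; returns (picture, depth): 480x640x3 uint8, blue, green, red; 480x640 float32, mm along the optical axis (not along the pixel's ray), 0 where there is no reading.
- calibration(name): a dict with "camera_matrix" (3x3 intrinsics, pixels), "k1" (the pictures are not rectified: a ray, as slopes to the right and down, at radius r is drawn at 1 + k1 r^2 times it, then the intrinsics apply), "extrinsics" (4x4, takes a point from world to camera coordinates). Camera axes: x right, y down, z forward; pixel columns grow to the right and rows downward; lengths in mm; the calibration is good to about 2 mm. A picture is of the moment at which its call begins: read the wrist's pose just before it. calibration takes no time and is no camera call; for the wrist camera it gives the pose at the moment of the call.
A pose or a line that the arm cannot do raises robot.MotionError and nothing moves.
- robot.close_job(): hands the job in, once; it reports no verdict.
The state is a dict: "time_s": time; "joints": joint angles; "qvel": joint speeds; "joint_efforts": joint torques, N m; "tool_pos": TCP position; "tool_rot": TCP orientation; "wrist_force": force on the tool from outside, world axes, zero at the start; "moment": the same for the moment, N m; "opening": opening from 0.0 (shut) to 1.0 (fully open).
Only numpy, scipy, OpenCV 4.12 (cv2) and the standard library are available. Lean on these libraries where they do the work, as an engineer would, in place of code of your own. Each camera call takes 0.05 s, during which the arm holds its last target. There are 200 camera calls.

### The job

Press the blue pad of the clear hatch once so that its push-push latch lets go and the hatch swings open. Take the orange-handled lock bolt from its grey parking block, put its hammer head down through the slot of the aluminium strut in the well, collar down on the strut, and give it a quarter turn so that the head is caught under the lips; let go of it. Then swing the hatch shut and press its pad again so that it stays latched, never forcing it hard into its stops, and leave the other things on the bench where they are.

Things in the scene. Friction and masses are not known exactly. Their poses are not given: they have to be found in the camera images.
- hatch_panel: Clear plastic hatch plate, 163 x 190 x 6 mm, with a blue press pad (24 x 60 mm) amid its free front edge. Origin: centre of the pad's top face (the plate's top face lies 2.5 mm lower); x runs from the pad to the hinge (153 mm), y along the free edge, z out of the outer face. The free edge is 10 mm beyond the origin (-x).
- hatch (a joint): Hatch angle, rad: about 0 latched, 1.85 fully open. Rubber stops at -0.053 (pad 8 mm below latched) and 1.85 give 1 mm at the pad per 12 N. Each press of the pad 5 mm or more below its latched height, then let go, toggles the catch: freed, a weak spring (3.5 N at the pad shut, less open) swings it open in 2 s; pressed so from open (about 5 N), it comes back up to about 0 and stays latched.
- hatch_hinge (a point): Middle of the hinge line, on the far side of the console, 102 mm above the bench. x points from the console's front to the hinge, y along the hinge, z up. The pad's middle lies 153 mm in front of it (-x), its top 5.5 mm above hinge level when latched.
- console: White console, 180 (x) x 220 (y) x 87 mm high, fixed; origin under its centre, hinge side at +x. Its open-topped well, under the hatch, spans x -60 to +72 mm and y -98 to +98 mm, floor 28 mm above the bench.
- strut: Fixed aluminium slotted strut lying in the well, 41 (x) x 180 (y) x 22 mm high. Origin: middle of the slot, level with the top of the lips (50 mm above the bench); y runs along the slot. Slot 12 mm wide, open along the whole length; lips 4 mm thick; the hollow under them 34 mm wide, 15 mm deep.
- bolt_grip (a point): Lock bolt, about 90 g, upright, 45 mm tall. Centre of its orange grip bar, 30 (x) x 10 (y) x 28 mm (z); x along the bar, z up. Under the bar is a steel collar, 22 mm across, 4 mm thick, its underside 18 mm below this point. Locked, the collar lies on the lips (this point 18 mm above the strut's origin, with 3 mm play) and the bar lies across the slot.
- bolt_head (a point): Centre of the end face of the bolt's hammer head, 31 mm below bolt_grip, same axes. The head is 24 mm long (along x, in line with the bar), 9 mm wide (y), 6 mm thick; between it and the collar is a round shank, 8.4 mm across, 7 mm long.
- park: Grey parking block, 70 (x) x 55 (y) x 25 mm, fixed; origin under its centre. At the start the bolt's head hangs in a 28 x 12 mm slot, 18 mm deep, long along x, in the middle of its top, the collar on the top face.
- wash_bottle: white wash bottle with blue cap, 64 mm across, 150 mm tall; origin under its centre; leave alone
- sample_jar: glass sample jar with white cap, 60 mm across, 85 mm tall; origin under its centre; leave alone
- beaker: glass beaker, 70 mm across, 90 mm tall; origin under its centre; leave alone
- reagent: amber reagent bottle, 60 mm across, 130 mm tall; origin under its centre; leave alone
- well_plate: blue well plate, 85 x 127 x 20 mm; origin under its centre; leave alone
- spare_valve: black spare valve with blue end, lying, about 90 x 95 x 32 mm; origin on the bench under its black body; leave alone
- driver: screwdriver lying on the bench, along its x; leave alone

How it is judged:
By the outcome, as a careful person would: the job done as asked, in the order asked, and still so for the second after the job is handed in, with the robot touching nothing.
It also fails if it takes over 72 s, if anything falls off the work surface, if the arm or the gripper's body presses on something with over 40 N, if the wrist force passes 120 N, or if a joint passes its speed limit or range.

## Working session

There is one attempt and no reset: what is moved stays moved. The work goes in short steps, each a Python script; the robot and the scene stay as the last script left them, time stands still between calls to the robot, and variables do not carry over. Pictures are saved under pics/ and viewed, about 8 in all and at most 12, crops included, and the job is handed in when it is done.

```bash
mkdir -p pics
cat > h.py <<'E'
import numpy as np, cv2
from workcell import robot, effector, kin, get_image, calibration
def pix2ray(c,u,v):
    K=np.array(c["camera_matrix"],float);k=c["k1"]
    p=cv2.undistortPoints(np.array([[[u,v]]],float),K,np.array([k,0,0,0],float))[0,0]
    return np.array([p[0],p[1],1.])
def at_depth(c,u,v,d):
    T=np.linalg.inv(np.array(c["extrinsics"],float)); return (T@np.r_[pix2ray(c,u,v)*d,1])[:3]
def at_z(c,u,v,z):
    T=np.linalg.inv(np.array(c["extrinsics"],float)); d=T[:3,:3]@pix2ray(c,u,v);o=T[:3,3]
    return o+d*(z-o[2])/d[2]
def proj(c,P):
    E=np.array(c["extrinsics"],float);K=np.array(c["camera_matrix"],float)
    r=cv2.Rodrigues(E[:3,:3])[0]
    return cv2.projectPoints(np.array(P,float).reshape(-1,1,3),r,E[:3,3],K,np.array([c["k1"],0,0,0],float))[0][:,0]
def save(name,f):
    c=calibration(name); im,d=get_image(name); cv2.imwrite(f"pics/{f}.png",im); np.savez(f"pics/{f}.npz",d=d,im=im,E=c["extrinsics"],K=c["camera_matrix"],k1=c["k1"]); return c,im,d
def load(f):
    z=np.load(f"pics/{f}.npz"); return dict(camera_matrix=z["K"],k1=float(z["k1"]),extrinsics=z["E"]),z["im"],z["d"]
E
python3 - <<'E'
from h import *
np.set_printoptions(precision=3,suppress=True)
for n in ["scene","side","wrist"]:
    c,im,d=save(n,n+"0"); print(n,np.linalg.inv(np.array(c["extrinsics"])),c["k1"],np.array(c["camera_matrix"])[0])
print(robot.get_obs())
E
```

```text
scene [[   0.532    0.675   -0.511 1272.958]
 [   0.847   -0.426    0.319 -489.165]
 [  -0.003   -0.602   -0.798 1249.784]
 [   0.       0.       0.       1.   ]] 0.003912383700912414 [491.61    0.    329.202]
side [[    0.943    -0.195     0.27    175.389]
 [   -0.332    -0.492     0.805 -1149.324]
 [   -0.024    -0.849    -0.528   810.219]
 [    0.        0.        0.        1.   ]] -0.044438113346413906 [572.406   0.    327.324]
wrist [[   0.408   -0.873   -0.267  322.365]
 [  -0.913   -0.39    -0.117 -540.402]
 [  -0.002    0.291   -0.957  372.703]
 [   0.       0.       0.       1.   ]] -0.027079003765813205 [359.768   0.    323.918]
{'time_s': 0.15, 'joints': array([ 1.083,  0.412, -0.013,  1.597,  0.006,  1.134, -0.082]), 'qvel': array([ 0.   , -0.004, -0.001, -0.003, -0.001,  0.   ,  0.002]), 'joint_efforts': array([  0.002, -60.104,   0.683, -29.965,   0.014,   0.008,  -0.   ]), 'tool_pos': array([ 254.564, -570.433,  249.618]), 'tool_rot': array([[-0.001,  0.408, -0.913],
       [ 0.001, -0.913, -0.408],
       [-1.   , -0.001,  0.   ]]), 'wrist_force': array([-0.313, -0.756, -0.841]), 'moment': array([ 0.045, -0.011,  0.039]), 'opening': 0.9995358373044411}
```

View pics/scene0.png

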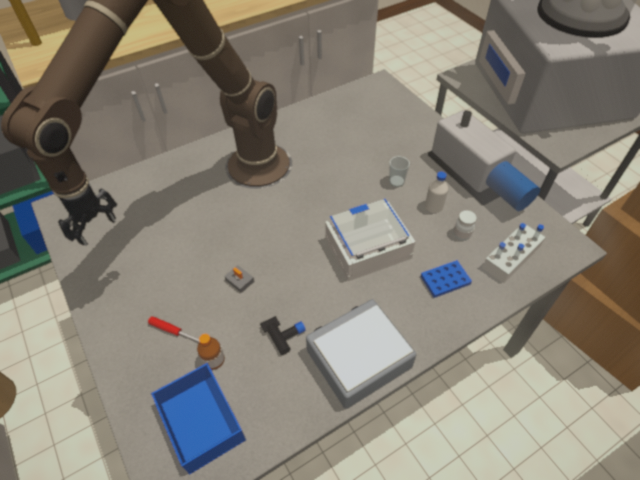

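View pics/side0.png

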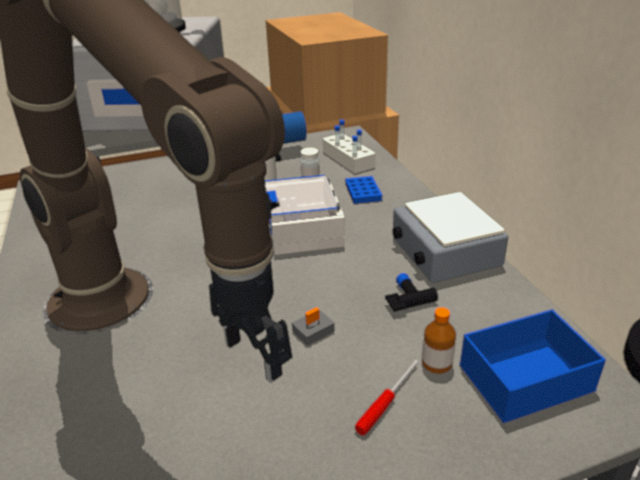

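The scene image shows the console at about (370,237) with its blue pad at (359,209). The parked orange bolt is at (238,273), the driver at (175,328) and the reagent bottle at (208,350). The side view agrees. Next I get rough positions, then close views from the wrist camera.

Run:
```python
from h import *
np.set_printoptions(precision=1,suppress=True)
c,im,d=load("scene0")
for n,u,v,z in [("pad",359,209,107),("consoleTL",327,228,87),("consoleTR",385,203,87),("consR",413,238,87),("consB",349,262,87),("bolt",238,272,45),("parkc",239,279,25),("beaker",398,160,90),("wash",440,178,150),("jar",467,218,85),("reagent",204,340,130),("valve",277,335,20),("wp",446,279,20)]:
    print(n,at_z(c,u,v,z),d[v,u], at_depth(c,u,v,d[v,u]))
# look poses
down=lambda yaw:np.array([[0,np.cos(yaw),np.sin(yaw)],[0,np.sin(yaw),-np.cos(yaw)],[-1,0,0]])
for p in [(480,-120,380),(500,-100,330)]:
  for y in np.linspace(-3,3,7):
    q=kin.solve_ik(p,down(y)); print(p,y,q)
```

```text
pad [455.1 130.6 107. ] 1528.7738 [454.6 131.  106.2]
consoleTL [452.8  14.6  87. ] 1527.0303 [442.4  21.   72.2]
consoleTR [464. 226.  87.] 1545.7659 [476.2 215.1 104.6]
consR [624.6 213.2  87. ] 1487.0005 [623.1 214.9  84.2]
consB [595.8   0.7  87. ] 1433.1403 [594.5   1.7  84.8]
bolt [ 425.7 -280.7   45. ] 1442.6888 [ 436.5 -283.3   60.3]
parkc [ 436.3 -285.8   25. ] 1464.8889 [ 439.3 -286.5   29.4]
beaker [328.7 379.1  90. ] 1707.1503 [316.3 390.5  74.8]
wash [514.2 396.1 150. ] 1554.2367 [511.1 399.8 145.4]
jar [650.3 405.9  85. ] 1534.8823 [649.7 406.8  83.7]
reagent [ 627.3 -458.   130. ] 1230.5938 [ 629.  -458.1  132.9]
valve [ 657.8 -277.5   20. ] 1346.2019 [ 665.7 -280.2   35.7]
wp [764.3 240.1  20. ] 0.0 [1273.  -489.2 1249.8]
(480, -120, 380) -3.0 [-1.   0.2  1.3  1.8 -0.2  1.3 -2.6]
(480, -120, 380) -2.0 [ 0.4  0.1 -0.3  1.7  0.   1.3 -1.9]
(480, -120, 380) -1.0 [ 0.5  0.1 -0.4  1.7  0.   1.3 -0.9]
(480, -120, 380) 0.0 [ 0.6  0.1 -0.5  1.7  0.1  1.3  0.1]
(480, -120, 380) 1.0 [ 0.7  0.1 -0.6  1.7  0.1  1.4  1.1]
(480, -120, 380) 2.0 [ 1.2  0.3 -1.2  1.7  0.3  1.4  1.9]
(480, -120, 380) 3.0 [-1.   0.2  1.4  1.8 -0.2  1.4 -2.8]
(500, -100, 330) -3.0 [-0.9  0.3  1.3  1.8 -0.3  1.3 -2.5]
(500, -100, 330) -2.0 [ 0.3  0.2 -0.3  1.7  0.   1.2 -1.9]
(500, -100, 330) -1.0 [ 0.4  0.2 -0.4  1.7  0.1  1.2 -1. ]
(500, -100, 330) 0.0 [ 0.6  0.2 -0.6  1.7  0.1  1.2 -0. ]
(500, -100, 330) 1.0 [ 0.6  0.2 -0.6  1.7  0.1  1.3  1. ]
(500, -100, 330) 2.0 [ 1.1  0.4 -1.2  1.7  0.4  1.3  1.8]
(500, -100, 330) 3.0 [-0.9  0.3  1.3  1.8 -0.3  1.3 -2.8]
```

```bash
cat >> h.py <<'E'
def down(yaw): # tool y at angle yaw, camera side = -tool z
    c,s=np.cos(yaw),np.sin(yaw); return np.array([[0,c,s],[0,s,-c],[-1.,0,0]])
E
python3 - <<'E'
from h import *
np.set_printoptions(precision=3,suppress=True)
robot.reach((430,-280,230),down(-1.3)); o=robot.get_obs(); print(o["time_s"],o["tool_pos"],o["joints"])
save("wrist","w1")
robot.reach((500,110,330),down(-1.57)); o=robot.get_obs(); print(o["time_s"],o["tool_pos"],o["joints"])
save("wrist","w2")
a=cv2.imread("pics/w1.png");b=cv2.imread("pics/w2.png")
cv2.imwrite("pics/w12.png",np.hstack([cv2.resize(a,(400,300)),cv2.resize(b,(400,300))]))
E
```

```text
1.4333 [ 429.603 -281.315  230.117] [ 0.596  0.248 -0.132  1.882  0.039  1.014 -0.854]
2.9917 [500.26  108.478 329.601] [ 0.04   0.184 -0.403  1.731  0.076  1.243 -1.954]
```

View pics/w1.png

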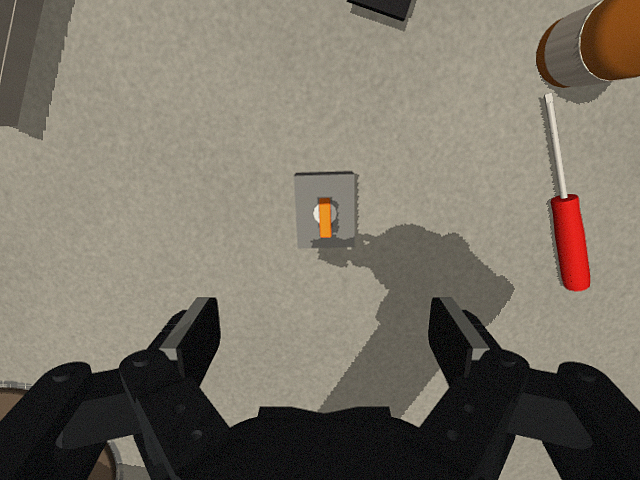

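View pics/w2.png

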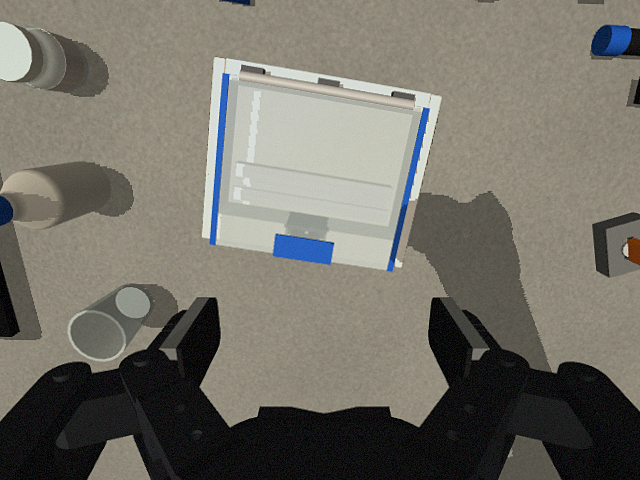

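w1 shows the park block at (326,210), with the bar's top and side between (318,197) and (331,238) and the collar at (323,213). w2 shows the hatch with its pad around (303,248), the hinge rod around (325,90) and the strut seen through the plate around (315,192). I'll enlarge the relevant parts.

Run:
```python
from h import *
a=cv2.imread("pics/w1.png")[165:255,285:365];b=cv2.imread("pics/w2.png")[50:280,195:450]
A=cv2.resize(a,None,fx=3.75,fy=3.75,interpolation=cv2.INTER_CUBIC);B=cv2.resize(b,None,fx=1.95,fy=1.95,interpolation=cv2.INTER_CUBIC)
o=np.zeros((460,800,3),np.uint8);o[:A.shape[0],:A.shape[1]]=A;o[:B.shape[0],302:302+B.shape[1]]=B[:460,:498];cv2.imwrite("pics/crop1.png",o)
```

```text
(no output)
```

View pics/crop1.png

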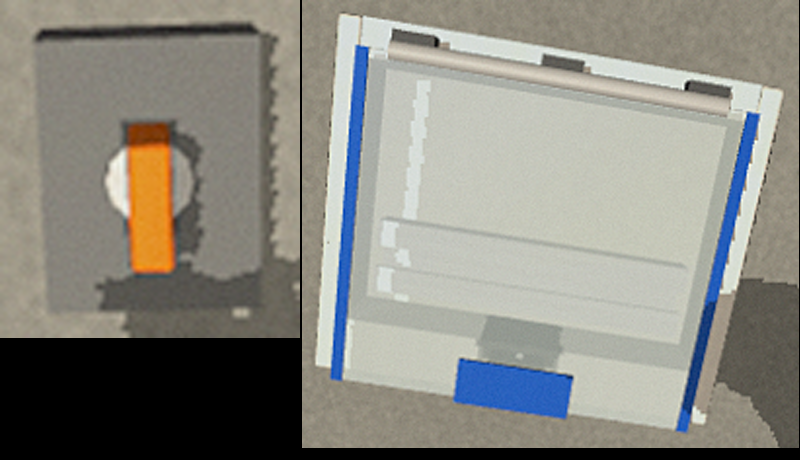

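Run:
```python
from h import *
np.set_printoptions(precision=1,suppress=True)
def o1(x,y): return (x+.5)/3.75-.5+285,(y+.5)/3.75-.5+165
def o2(x,y): return (x-302+.5)/1.95-.5+195,(y+.5)/1.95-.5+50
c,_,d=load("w1")
P=np.array([at_z(c,*o1(*p),57) for p in [(128.5,142),(168,142),(174,271),(131,271)]]);print(P,P.mean(0))
v=(P[2]+P[3]-P[0]-P[1])/2;print("bar",np.linalg.norm(v),np.degrees(np.arctan2(v[1],v[0])))
Q=np.array([at_z(c,*o1(*p),25) for p in [(37,40),(258,33),(262,306),(50,308)]]);print("park",Q,Q.mean(0)); v=(Q[2]+Q[3]-Q[0]-Q[1])/2;print(np.degrees(np.arctan2(v[1],v[0])))
c,_,d=load("w2")
P=np.array([at_z(c,*o2(*p),107.5) for p in [(460,358),(573,377),(567,418),(455,402)]]);print("pad",P,P.mean(0))
v=(P[0]+P[3]-P[1]-P[2])/2;print(np.linalg.norm(v),np.degrees(np.arctan2(v[1],v[0]))-90)
R=np.array([at_z(c,*o2(*p),87) for p in [(340,14),(782,91),(703,423),(317,366)]]);print("console",R,R.mean(0),np.degrees(np.arctan2(*(R[0]-R[1])[[1,0]]))-90)
S=np.array([at_z(c,*o2(*p),50) for p in [(384,219),(687,265),(683,343),(372,296)]]);print("strut",S,S.mean(0),np.degrees(np.arctan2(*(S[0]-S[1]+S[3]-S[2])[[1,0]]))-90)
C=np.array([at_z(c,*o2(*p),105) for p in [(358,47),(757,114),(684,430),(335,379)]]);print("plate edges",C,C.mean(0),np.degrees(np.arctan2(*(C[0]-C[1])[[1,0]]))-90)
for u,vv in [(303,248),(303,100),(303,150),(300,187)]: print(at_depth(c,u,vv,d[vv,u]))
```

```text
[[ 440.5 -274.    57. ]
 [ 442.9 -282.5   57. ]
 [ 414.2 -292.    57. ]
 [ 411.5 -282.5   57. ]] [ 427.3 -282.7   57. ]
bar 30.19830106513493 -162.70454410867225
park [[ 452.3 -247.4   25. ]
 [ 468.2 -298.5   25. ]
 [ 401.7 -319.6   25. ]
 [ 386.7 -267.3   25. ]] [ 427.2 -283.2   25. ]
-162.74754572205322
pad [[471.  156.7 107.5]
 [460.6  98.5 107.5]
 [437.9 101.5 107.5]
 [446.9 160.3 107.5]] [454.1 129.3 107.5]
59.24397168963275 -9.420638930947575
console [[636.4 210.3  87. ]
 [601.5  -3.7  87. ]
 [426.6  24.8  87. ]
 [460.4 238.2  87. ]] [531.2 117.4  87. ] -9.256896529726475
strut [[536.  204.6  50. ]
 [509.6  31.6  50. ]
 [462.9  31.4  50. ]
 [491.7 214.7  50. ]] [500.1 120.6  50. ] -8.799972342516185
plate edges [[619.3 198.2 105. ]
 [589.9  12.7 105. ]
 [429.9  38.9 105. ]
 [458.8 223.  105. ]] [524.5 118.2 105. ] -9.019149532427065
[455.6 129.6 107.9]
[596.9 127.3 105.4]
[552.4 128.1 105.5]
[517.5 131.5 106.6]
```

```bash
cat >> h.py <<'E'
YC=np.radians(-9.2); CX=np.array([np.cos(YC),np.sin(YC),0]); CY=np.array([-CX[1],CX[0],0]); Z=np.array([0,0,1.])
PAD=np.array([454.3,129.5,107.5]); HIN=PAD+153*CX-[0,0,5.5]
E
python3 - <<'E'
from h import *
np.set_printoptions(precision=2,suppress=True)
R=down(YC+np.pi/2)
for p,y in [(PAD+[0,0,40],81),(PAD+[-150,0,120],81),((500,120,160),-9.2),((500,120,75),81),((427,-283,50),-72.7)]: print(kin.solve_ik(p,down(np.radians(y))))
t0=robot.get_obs()["time_s"]
robot.reach(PAD+[-30,0,60],R); effector.set_gripper(0.0,40)
robot.line_to(PAD+[0,0,35],feed=150)
o=robot.get_obs();f0=o["wrist_force"];print(o["time_s"],o["tool_pos"],f0)
hit=robot.line_to(PAD+[0,0,14],feed=25,contact_N=2.5)
o=robot.get_obs();z=o["tool_pos"][2];print(hit,o["tool_pos"],o["wrist_force"]-f0)
E
```

```text
[ 0.29  0.4  -0.81  2.03  0.38  0.87  0.68]
[ 0.17 -0.06 -0.67  2.22 -0.04  0.96  0.94]
[ 0.12  0.39 -0.57  1.93  0.26  0.89 -0.73]
[ 0.26  0.58 -0.77  1.99  0.56  0.8   0.58]
[ 0.61  0.5  -0.15  2.04  0.12  0.61 -0.89]
6.5 [453.63 129.76 142.2 ] [-0.52  0.01  0.72]
True [454.16 129.4  125.66] [ 1.08 -0.84  2.51]
```

Run:
```python
from h import *
np.set_printoptions(precision=2,suppress=True)
p=PAD.copy();p[2]=119.9
robot.line_to(p,feed=30)
o=robot.get_obs();print(o["tool_pos"],o["wrist_force"])
p[2]=135;robot.line_to(p,feed=120)
robot.line_to(p-130*CX+[0,0,60],feed=300)
robot.dwell(0.5)
# on to over the bolt is later; look at the well
robot.reach((470,110,360),down(YC)); o=robot.get_obs();print(o["time_s"],o["tool_pos"])
effector.set_gripper(0.5)
save("wrist","w3")
```

```text
[454.15 129.46 119.81] [-1.5   0.6   3.54]
10.125 [469.46 110.21 359.44]
```

View pics/w3.png

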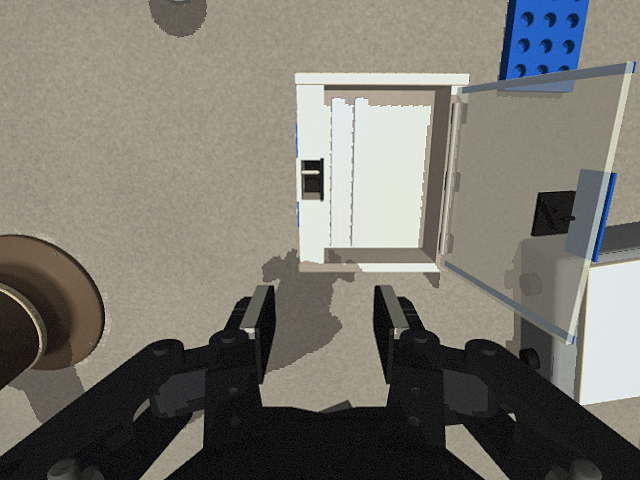

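The hatch is open, with its plate at right (450–635). In the well the strut is a bright band at columns 331–366, rows 98–247. I'll stretch contrast there and check depth.

Run:
```python
from h import *
np.set_printoptions(precision=1,suppress=True,linewidth=200)
c,im,d=load("w3")
a=im[70:280,285:475].astype(float)
g=np.clip((a-150)/(255-150),0,1)**2.5*255
A=cv2.resize(g.astype(np.uint8),None,fx=2.8,fy=2.8,interpolation=cv2.INTER_CUBIC)
cv2.imwrite("pics/crop3.png",A)
for v in (130,170,215): 
    print(v,[round(float(at_depth(c,u,v,d[v,u])[2])) if d[v,u]>0 else -1 for u in range(322,376,1)])
    print([int(im[v,u].mean()) for u in range(322,376)])
```

```text
130 [86, 38, 28, 29, 28, 27, 28, 28, 28, 50, 49, 49, 51, 49, 50, 50, 50, 50, 50, 51, 51, 49, 32, 31, 30, 29, 31, 31, 30, -1, 32, 31, 49, 49, 50, 49, 50, 49, 49, 50, 50, 50, 49, 50, 48, 28, -1, 28, 28, 27, 27, 28, 28, 27]
[229, 230, 230, 227, 228, 227, 229, 233, 194, 156, 224, 235, 231, 231, 233, 230, 229, 231, 230, 233, 229, 229, 232, 230, 230, 231, 228, 230, 230, 232, 239, 184, 153, 225, 235, 232, 234, 231, 229, 227, 230, 229, 229, 230, 229, 229, 230, 229, 231, 229, 228, 229, 231, 230]
170 [87, 37, 27, 29, 28, 28, 27, 27, 28, 49, 49, 48, 50, 52, 48, 49, 50, 50, 49, 50, 50, 30, 32, 30, 30, 31, 29, 30, 30, 30, 31, 49, 50, 50, 51, 50, 49, 51, 51, 52, 49, 49, 50, 49, 27, 29, 27, 27, 27, 26, 28, 25, 28, 28]
[26, 108, 218, 238, 230, 232, 229, 234, 192, 178, 225, 234, 231, 231, 230, 230, 232, 230, 231, 231, 228, 230, 229, 230, 230, 227, 229, 230, 236, 191, 136, 161, 224, 235, 230, 231, 228, 228, 229, 227, 229, 229, 227, 228, 226, 227, 227, 228, 228, 230, 228, 230, 226, 228]
215 [86, 36, 27, 28, 28, 28, 28, 27, 27, 48, 50, 49, 48, 49, 49, 49, 49, 48, 49, 49, 49, 29, 31, 30, 31, 31, 31, 29, 30, 31, 49, 50, 49, 49, 51, 50, 49, 50, 49, 48, 49, 50, 28, 29, 28, 28, 27, 28, 27, 27, 27, 26, 26, 27]
[227, 228, 227, 230, 229, 230, 229, 238, 182, 196, 232, 229, 228, 226, 226, 227, 228, 228, 232, 227, 227, 230, 228, 229, 225, 226, 229, 236, 193, 136, 175, 223, 232, 227, 229, 227, 226, 229, 225, 228, 227, 228, 227, 227, 227, 228, 225, 227, 227, 228, 228, 226, 228, 228]
```

View pics/crop3.png

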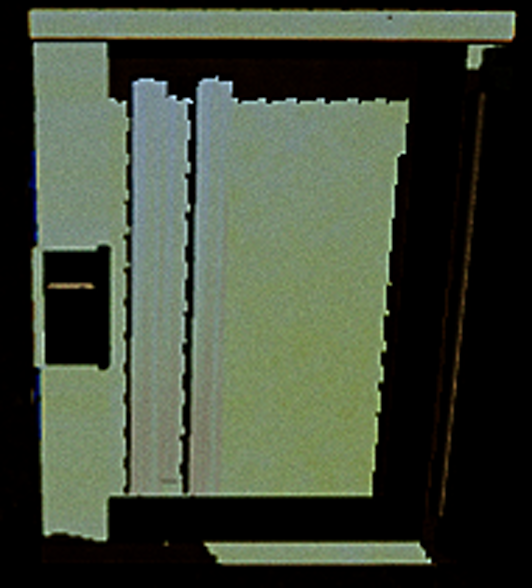

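```bash
cat >> h.py <<'E'
def strut(f,cols=(322,385),rows=(110,240),z=50):
    c,im,d=load(f); out=[]
    for v in range(*rows):
        us=np.arange(*cols); zz=np.array([at_depth(c,u,v,d[v,u])[2] if d[v,u]>0 else np.nan for u in us])
        m=(zz>41)&(zz<60); i=np.flatnonzero(m)
        if len(i)<10: continue
        g=np.flatnonzero(np.diff(i)>4)
        if len(g)!=1: continue
        g=g[0]; e=[us[i[0]]-.5,us[i[g]]+.5,us[i[g+1]]-.5,us[i[-1]]+.5]
        out.append([at_z(c,u,v,z)[:2] for u in e])
    o=np.array(out); print(len(o))
    for k in range(4):
        p=o[:,k]; m=p.mean(0); w=np.linalg.svd(p-m)[2][0]; w*=np.sign(w[1]); a=np.degrees(np.arctan2(w[1],w[0]))-90
        print(k,m,"yaw",a,"cx",(m-HIN[:2])@CX[:2],"cy",(m-HIN[:2])@CY[:2],"rms",np.std((p-m)@[-w[1],w[0]]))
E
python3 - <<'E'
from h import *
strut("w3")
c,im,d=load("w3")
# latch pocket / console edges and strut ends at z=50, column along lips
for n,u,v,z in [("strut far end L",285+140/2.8,70+80/2.8,50),("far end R",285+215/2.8,70+78/2.8,50),("near L",285+158/2.8,70+495/2.8,50),("near R",285+205/2.8,70+495/2.8,50)]:
    print(n,at_z(c,u,v,z))
E
```

```text
130
0 [480.32123603 125.52862062] yaw -8.887233570812683 cx -126.67854540355691 cy 0.2400135134140153 rms 0.1494551430189339
1 [494.85567912 123.18226474] yaw -9.262664426664372 cx -111.95593136562077 cy 0.2476245536986621 rms 0.36281592414881264
2 [506.46321312 121.3117223 ] yaw -9.206187078831206 cx -100.1986490604242 cy 0.25697059665227096 rms 0.38040042367431115
3 [521.04125233 118.9667384 ] yaw -9.290292356765036 cx -85.43321907833578 cy 0.27290617272656365 rms 0.37637233185886254
strut far end L [498.79420328 210.66172574  50.        ]
far end R [528.85026666 206.61114314  50.        ]
near L [480.08456725  34.28627397  50.        ]
near R [501.15172053  30.87749806  50.        ]
```

Run:
```python
from h import *
np.set_printoptions(precision=2,suppress=True)
B=np.array([427.3,-282.8,43+8.5]); R=down(np.radians(-72.7))
robot.reach(B+[0,0,90],R); effector.set_gripper(0.45)
o=robot.get_obs();f0=o["wrist_force"]
print(o["time_s"],robot.line_to(B,feed=120,contact_N=8))
effector.set_gripper(0.0,60)
o=robot.get_obs();print(o["time_s"],o["tool_pos"],o["opening"],o["wrist_force"]-f0)
robot.line_to(B+[0,0,100],feed=150)
S=np.array([500.6,121.5,50])
robot.reach(S+[0,0,120],down(YC)); robot.line_to(S+[0,0,70],feed=120)
robot.dwell(.2);o=robot.get_obs();print(o["time_s"],o["tool_pos"],o["opening"],o["wrist_force"]-f0)
save("wrist","w4"); a=cv2.imread("pics/w4.png")
cv2.imwrite("pics/crop4.png",cv2.resize(a[220:420,180:460],None,fx=2.8,fy=2.8,interpolation=cv2.INTER_CUBIC))
```

```text
12.5417 False
13.8083 [ 427.78 -283.21   52.35] 0.10521867544224763 [-1.43  1.15  7.63]
16.9167 [501.12 121.62 120.78] 0.10549076946121923 [-0.    0.33 -0.26]
```

View pics/w4.png

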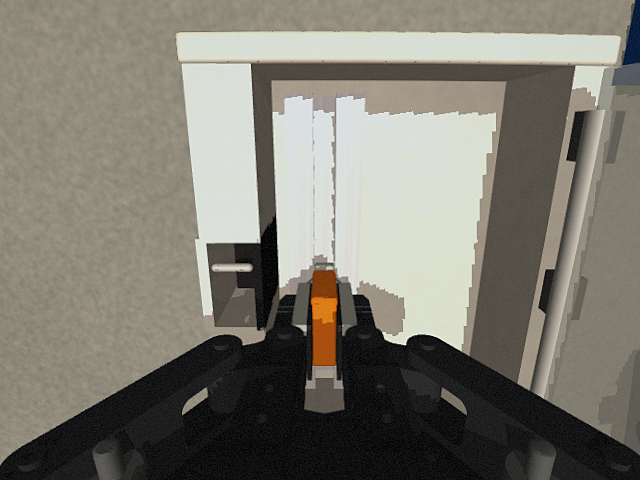

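The bar is held; it spans columns 312–337 and the slot 313–334, so they look aligned on the image centre column 324. I'll refit the slot from this closer view before lowering.

Run:
```python
from h import *
np.set_printoptions(precision=2,suppress=True)
strut("w4",(276,372),(125,235))
c,im,d=load("w4")
T=np.linalg.inv(c["extrinsics"]);print("cam",T[:3,3],"axes",T[:3,:2].T)
print(proj(c,[[501.12,121.62,140],[501.12,121.62,80]]), c["camera_matrix"])
for v in (275,280,300,330,350): print(v,[(u,int(im[v,u,0]),int(im[v,u,2])) for u in range(306,343,1) if im[v,u,2]>1.8*im[v,u,0]+20][::100], [u for u in range(300,345) if im[v,u,2]>1.8*im[v,u,0]+20][-1:])
```

```text
110
0 [488.35 170.3 ] yaw -9.603503123483208 cx -125.90840154869831 cy 45.71879667661519 rms 0.23993794011650657
1 [502.65 167.97] yaw -9.012227554777994 cx -111.42336681934148 cy 45.704686550058945 rms 0.14740878231134807
2 [514.24 166.09] yaw -9.06767328372618 cx -99.67962892812531 cy 45.69985876111242 rms 0.14355561529679067
3 [528.69 163.75] yaw -9.275794613138032 cx -85.04520437713565 cy 45.70223521159417 rms 0.15479043631943726
cam [512.86 194.68 243.99] axes [[ 0.99 -0.16  0.  ]
 [-0.15 -0.94  0.29]]
[[323.98 355.48]
 [323.85 281.82]] [[359.77   0.   323.92]
 [  0.   359.77 234.99]
 [  0.     0.     1.  ]]
275 [(313, 17, 115)] [335]
280 [(312, 44, 105)] [335]
300 [(310, 8, 59)] [337]
330 [(312, 13, 98)] [336]
350 [(312, 7, 52)] [335]
```

Run:
```python
from h import *
np.set_printoptions(precision=2,suppress=True)
o=robot.get_obs();f0=o["wrist_force"];p=o["tool_pos"].copy()
hit=robot.line_to([500.9,121.6,95],down(YC),feed=80,contact_N=6)
print(hit,robot.get_obs()["tool_pos"])
if not hit: hit=robot.line_to([500.9,121.6,74],feed=25,contact_N=6)
o=robot.get_obs();print(o["time_s"],hit,o["tool_pos"],o["wrist_force"]-f0,o["moment"],o["opening"])
```

```text
False [500.44 121.72  94.32]
18.1167 True [500.83 121.47  77.36] [-1.21 -1.5   7.96] [-0.22  0.26  0.02] 0.10047440270491405
```

Run:
```python
from h import *
np.set_printoptions(precision=2,suppress=True)
P=np.array([500.85,121.5,78.6])
robot.line_to(P,feed=20)
o=robot.get_obs();f0=o["wrist_force"];print(o["tool_pos"],f0)
for k in range(1,7):
    robot.reach(P,down(YC+np.radians(15*k)))
    o=robot.get_obs();print(o["time_s"],o["tool_pos"],o["wrist_force"],o["moment"],o["opening"])
    if np.linalg.norm(o["wrist_force"])>25: print("STOP");break
```

```text
[500.81 121.51  78.45] [ 0.23 -0.29 -0.23]
18.6917 [500.64 121.38  78.24] [ 0.48 -0.03 -1.07] [-0.03 -0.01  0.01] 0.10278091587311387
19.0167 [500.74 121.48  78.41] [-0.05  0.31 -1.45] [-0.01  0.03  0.01] 0.09819185189717351
19.3417 [500.73 121.53  78.47] [ 0.39  0.05 -0.56] [-0.01 -0.03  0.02] 0.10302280852967055
19.6667 [500.74 121.55  78.5 ] [ 0.18  0.87 -0.55] [0.04 0.02 0.  ] 0.10332962212315315
19.9917 [500.72 121.62  78.48] [-0.06 -0.13 -1.36] [ 0.04 -0.01  0.  ] 0.09992755830902625
20.325 [500.73 121.61  78.51] [ 1.33  0.15 -0.75] [0.03 0.05 0.01] 0.10292607312009429
```

Run:
```python
from h import *
np.set_printoptions(precision=2,suppress=True)
P=np.array([500.75,121.6,78.6])
hit=robot.line_to(P+[0,0,5],feed=15,contact_N=5); o=robot.get_obs();print("lift",hit,o["tool_pos"],o["wrist_force"])
hit=robot.line_to(P-[0,0,4],feed=15,contact_N=4); o=robot.get_obs();print("down",hit,o["tool_pos"],o["wrist_force"])
robot.line_to([*o["tool_pos"][:2],77.6],feed=15)
effector.set_gripper(0.35)
robot.line_to(P+[0,0,90],feed=120)
robot.reach(P+[-60,0,250],down(YC)); effector.set_gripper(0.0)
o=robot.get_obs();print(o["time_s"],o["tool_pos"])
save("wrist","w5");save("side","side5")
a=cv2.imread("pics/w5.png");b=cv2.imread("pics/side5.png")
cv2.imwrite("pics/c5.png",np.hstack([cv2.resize(a[60:320,230:520],(446,400)),cv2.resize(b[100:280,220:378],(351,400))]))
```

```text
lift True [500.29 121.14  80.11] [-0.02  0.21 -0.55]
down True [500.43 121.33  77.4 ] [-0.93 -0.62  5.38]
23.8083 [440.77 121.53 328.28]
```

View pics/c5.png

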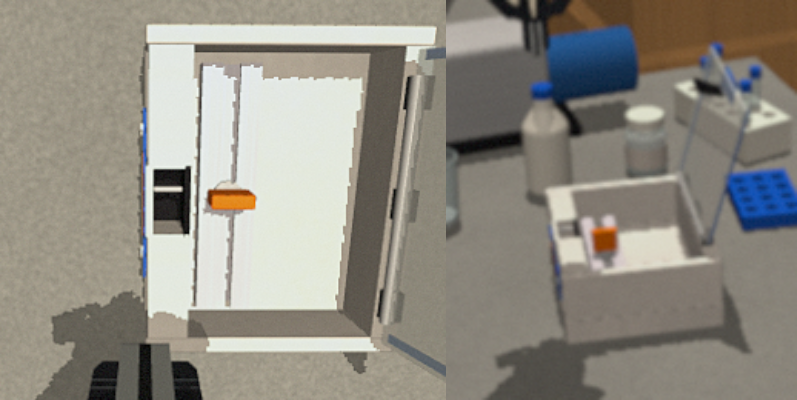

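The bolt is locked: the bar lies across the slot, and the lift test stopped after 2.7 mm (3 mm play expected). The hatch stands open at right. Next I sweep it shut along its arc from behind with closed fingers.

Run:
```python
from h import *
np.set_printoptions(precision=1,suppress=True)
R=down(YC-np.pi/2); W=lambda a,b:HIN+a*CX+b*Z
def tcp(th):
    c,s=np.cos(th),np.sin(th)
    if th>np.pi/2:
        ex,ez=-163*c+3*s,163*s+3*c; return W(ex+11,ez-13+19)
    r=150+12*(1-th/(np.pi/2)); return W(-r*c+5.5*s+11, r*s+5.5*c+19)
start=tcp(1.85)+20*CX
robot.reach(W(-20,270),R); robot.reach(start+90*Z,R)
robot.line_to(start,feed=150); o=robot.get_obs();print(o["time_s"],o["tool_pos"],start)
hit=False
for th in list(np.arange(1.85,0.29,-0.12))+[0.3,0.2]:
    hit=robot.line_to(tcp(th),feed=90,contact_N=15)
    o=robot.get_obs();print(round(th,2),o["tool_pos"]-tcp(th),o["wrist_force"],hit)
    if hit: break
print(o["time_s"])
save("side","side6")
if not hit:
    hit=robot.line_to(PAD+[0,0,28],feed=40,contact_N=15);o=robot.get_obs();print(o["tool_pos"],o["wrist_force"],hit)
```

```text
26.4917 [683.3  92.8 265.4] [683.1  92.4 263.9]
1.85 [0.5 0.3 1.3] [1.6 0.4 0.5] False
1.73 [0.3 0.  0.4] [ 2.7 -0.2  1.3] False
1.61 [0.1 0.1 0. ] [ 1.9  0.5 -0. ] False
1.49 [0. 0. 0.] [ 1.   1.  -1.2] False
1.37 [ 0.2 -0.   0.2] [1.9 0.7 0.5] False
1.25 [ 0.3 -0.   0.2] [1.8 0.9 0.9] False
1.13 [ 0.1 -0.   0.1] [2.6 0.5 0.9] False
1.01 [ 0.1 -0.   0.1] [ 1.5 -0.4  1.2] False
0.89 [ 0.  -0.1  0.1] [ 1.  -0.7  1.4] False
0.77 [-0.1 -0.1  0.1] [ 0.  -0.7  2.9] False
0.65 [-0.1 -0.1  0.1] [ 0.4 -0.8  1.8] False
0.53 [-0.1 -0.   0.1] [ 0.4 -0.8  2.7] False
0.41 [-0.  -0.   0.2] [ 0.1 -0.4  2.7] False
0.29 [-0.  -0.   0.2] [ 0.1 -0.8  3.1] False
0.3 [ 0.1 -0.   0.4] [-0.4 -0.7  3.6] False
0.2 [-0.1 -0.   0. ] [-0.5 -1.1  2.6] False
32.075
[454.  129.7 135.4] [1.8 0.7 3. ] False
```

Run:
```python
from h import *
np.set_printoptions(precision=1,suppress=True)
p=PAD.copy()
for z in (124,119.7):
    p[2]=z; robot.line_to(p,feed=20); o=robot.get_obs();print(o["tool_pos"],o["wrist_force"])
robot.dwell(.2);o=robot.get_obs();print(o["tool_pos"],o["wrist_force"])
for z in (127,131,150):
    p[2]=z; robot.line_to(p,feed=40 if z<140 else 80); o=robot.get_obs();print(o["tool_pos"],o["wrist_force"])
robot.line_to(p-130*CX+[0,0,160],feed=250)
robot.reach((480,110,380),down(YC-np.pi/2));robot.dwell(.3)
o=robot.get_obs();print(o["time_s"],o["tool_pos"])
c,im,d=save("wrist","w7");save("side","side7")
b=cv2.imread("pics/side7.png");a=cv2.imread("pics/w7.png")
cv2.imwrite("pics/c7.png",np.hstack([cv2.resize(a,(400,300)),cv2.resize(b,(400,300))]))
u,v=np.round(proj(c,[PAD])[0]).astype(int);print(u,v,at_depth(c,u,v,d[v,u]))
```

```text
[454.1 129.4 123.8] [-1.5  0.8  2.8]
[454.3 129.4 119.6] [-1.7 -0.2  3.5]
[454.3 129.4 119.7] [-1.7  0.5  3.9]
[454.9 129.5 127.4] [0.9 0.4 1.7]
[454.3 129.4 131.1] [-0.1  0.2  0.3]
[454.7 129.5 150.6] [-0.   0.4  0. ]
37.15 [479.4 110.4 380.1]
311 220 [454.1 129.1 109.4]
```

View pics/c7.png

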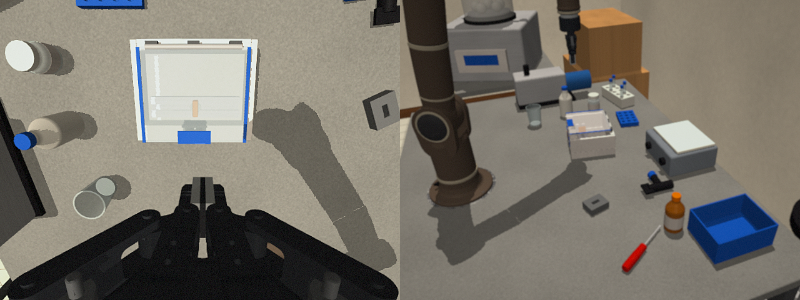

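The picture shows the hatch shut, with the blue pad at (194,137) in the left half. The bolt bar is visible through the plate at (195,107), and the other items look unmoved. I'll average the pad height and hand in if it has stayed down.

Run:
```python
from h import *
def padz(f):
    c,im,d=load(f);u,v=np.round(proj(c,[PAD])[0]).astype(int)
    return np.median([at_depth(c,x,y,d[y,x])[2] for x in range(u-15,u+16) for y in range(v-5,v+6) if d[y,x]>0])
robot.dwell(0.5);save("wrist","w8")
z=padz("w8");print(padz("w2"),padz("w7"),z,robot.get_obs()["time_s"])
if abs(z-padz("w2"))<2: robot.close_job();print("closed")
```

```text
107.99759146486673 107.9377150645742 107.99152298118582 37.8
the job is handed in; nothing more can be done
closed
```

I handed the job in at 37.8 s (limit 72 s), with the steps done in the order you asked. No check failed or disagreed.

- **Opening:** One press of the pad, about 6.5 mm deep at roughly 4 N, released the latch and the hatch swung open.
- **Bolt:** I took the bolt from the parking block and put its head through the slot with the collar down on the strut. A 90° turn went without resistance. A lift test stopped after 2.7 mm (3 mm play expected), so the head is caught under the lips. After I let go, the pictures showed the bar lying across the slot.
- **Closing:** I swept the hatch shut from behind with a force of about 4 N at most. A second press reached about 4 N, short of the stop.
- **Last check:** The pad's height was 108.0 mm, the same as when latched at the start, and it held steady across two pictures with the robot clear. In the last pictures the bolt was still in place under the hatch. The other items looked unmoved by eye; I did not measure them.

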